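Load two die blocks into the press's tilted feed tube

ROBOT

A 6-joint arm with a two-finger parallel gripper is mounted at the origin on the work surface. World frame = base frame: x ahead of the robot, y to its left, z up, the work surface at z = 0. Lengths are in m, angles in degrees, forces in N, time in s.
With the tool pointing down it reaches from about 0.375 to 0.9 m from the base axis. Payload 3.1 kg.
Tool frame: the origin (TCP) lies at the very end of the fingers, on their centre line; the grasp point (between the pads) lies 19 mm behind it; z points along the fingers, y is the line along which they close (so a half turn about z gives the same grasp; the last joint's range is limited). The gripper opens to 87 mm and grips with 3 to 60 N. Pads are 19 mm wide; open, the fingers measure 117 mm over their backs; the gripper's body (75 mm by 190 mm) begins 51 mm behind the grasp point.
Start: joints at [59.903, 30.224, 82.088, -0, 67.689, -10.227], TCP at [0.212, 0.588, 0.194] pointing down, gripper open.
Joint ranges: [-176.69, 176.69], [-43.24, 126.21], [12.49, 139.97], [-82, 262], [0, 151.66], [-163.58, 163.58]. Speed limits (degrees/s): [159.86, 159.86, 180, 180, 180, 180].

INTERFACE

Orientations are given as a 3x3 rotation matrix whose columns are the frame's x, y, z axes.
In Python, from rig import bot, imaging gives the robot as it stands.
- The arm moves only by the tool drive_tool, never from a script. Its argument "deltas" is text: rows parted by semicolons, each of 5 numbers parted by spaces: the finger opening in mm, from 0 to 87, then the shift along the world's x, y, z in mm, then the turn about the world's z in rad. In form: jaw dx dy dz twist; .... A call has 1 to 12 rows; each row is the pose to reach, as a shift and turn from the pose commanded when the call began; what a row does not reach only later rows make up. A row lasts 1/10 s, in which the tool goes at most 50 mm and 8.59 degrees, less where a joint would pass 70% of its speed; a pose out of reach is approached as far as the arm can. A call with a gripper value outside its range is refused whole. The fingers move at their own pace and stop on an object; the grip force is fixed at half the most. Time passes only in rows, so rows that repeat a pose let the fingers close. It gives the time, the measured TCP pose, the force, the opening and the grip force at its end, in the units of the state.
- bot.read_state(): the state, without advancing time (a new reading comes with each control period).
- imaging.capture(name): name is "side" or "top" or "wrist"; returns the picture (420x560x3 uint8, red, green, blue); there is no depth.
- imaging.camera_model(name): a dict with "fx", "fy", "cx", "cy" (pixels), "T" (4x4, takes a point from camera to world coordinates). Camera axes: x right, y down, z forward; pixel columns grow to the right and rows downward; lengths in m; the calibration is good to about 2 mm. A picture is of the moment at which its call begins: read the wrist's pose just before it. camera_model takes no time and is no camera call; for the wrist camera it gives the pose at the moment of the call.
- bot.hand_in(): hands the job in; it is judged then, once.
The state is a dict: "time_s": time; "joint_positions": joint angles; "qvel": joint speeds; "tau": joint torques, N m; "position": TCP position; "tcp_rot": TCP orientation; "force": force on the tool from outside, world axes, zero at the start; "moment": the same for the moment, N m; "opening": opening from 0.0 (shut) to 1.0 (fully open); "grasp_force": force on a finger pad.
Only numpy, scipy, OpenCV 4.12 (cv2) and the standard library are available. Lean on these libraries where they do the work, as an engineer would, in place of code of your own. Each camera call takes 0.05 s, during which the arm holds its last target. There are 200 camera calls.

TASK

Take the two steel die blocks with a nose out of the wooden rack and load them into the tilted aluminium rail tube through its upper, open end, one behind the other, both nose first, so that the first rests against the stop at the bottom and the second rests against the first. Leave the plain block without a nose in its slot and do not disturb the other things on the bench.

Things in the scene. Friction and masses are not known exactly. Their poses are not given: they have to be found in the camera images.
- die_a_center (a point): Centre of die block A, half-way up. Bare steel, 56 mm long (its x), 22 wide (y), 28 high (z), about 0.2 kg, underside 14 mm below this point. The last 12 mm at +x are the nose: 12 mm wide, 22 mm high, level with the underside; the other 44 mm are full body. A dark dot on top. Starts flat in one of the rack's slots (which one varies); grip it by its ends there, by its sides once out.
- die_a_nose (a point): Centre of the flat tip of block A's nose, 28 mm along +x from its centre and 3 mm below it
- die_b_center (a point): Centre of die block B: the same as block A in all sizes. In the rack it points the opposite way to block A.
- die_b_nose (a point): Centre of the flat tip of block B's nose, 28 mm along +x from its centre and 3 mm below it
- plain_center (a point): Centre of the plain steel block without a nose, 34 x 22 x 28 mm, in the remaining slot of the rack; it stays there
- rack: Wooden rack fixed to the bench, 50 mm (its x) by 174 mm (y), 37 mm high; origin under its centre on the bench. Three slots along its x at y = -50, 0, +50 mm, 25 mm wide, open at the top and both ends, floor 10 mm above the bench. Their walls come to 1 mm below the blocks' tops, so the sides cannot be gripped there; the nosed blocks stand 3 mm out at both ends.
- mat: Green cutting mat fixed to the bench, 180 mm (its x) by 150 mm (y), 3 mm thick; origin at the centre of its underside, on the bench. Kept clear: room to put a block down and take it again by its sides.
- tube: Straight polished aluminium tube, fixed, tilted 25 degrees. Origin: centre of the inner floor at the bottom stop, 30 mm above the bench; +x runs up the slope to the open mouth, y across, z out of the floor. Inside 25 mm wide, 31 mm high, 122 mm from stop to mouth. Side walls 4 mm; roof 3 mm with an 11 mm slot along its middle. Slippery: a block let go in it slides down by itself.
- tube_mouth (a point): Centre of the inner floor at the tube's mouth, 122 mm up from the stop; same axes as the tube. From here on there is no roof: for 10 mm two cheeks as high as the walls flare from 25 to about 34 mm apart, and the bare floor (33 mm wide, no walls) goes on as a ledge to 30 mm above the mouth.
- awl: Screwdriver-like awl 170 mm long lying on the bench; leave it
- tape_roll: Cardboard tape roll, 68 mm across, 24 mm high, lying flat; origin under its centre; leave it
- rivet_jar: Amber jar, 52 mm across, 70 mm high; origin under its centre; leave it
- brush: Wooden brush 110 x 40 x 34 mm; origin under its centre; leave it
- offcut: Pale wood offcut 90 x 40 x 18 mm; origin under its centre; leave it
Things that resemble listed ones, but are neither listed nor needed, are in the scene too. Leave any purple or yellow look-alike of the part that bears die_b_center alone.

How it is judged:
By the outcome, as a careful person would: the job done as asked, in the order asked, and still so for the second after the job is handed in, with the robot touching nothing.
It also fails if it takes over 69 s, if anything falls off the work surface, if the arm or the gripper's body presses on something with over 40 N, if the wrist force passes 120 N, or if a joint passes its speed limit or range.

## Working session

There is one attempt and no reset: what is moved stays moved. The work goes in short steps, Python scripts to look and compute and a tool call to move; the robot and the scene stay as the last step left them, time stands still between calls to the robot, and variables do not carry over. Pictures are saved under pics/ and viewed, at most 10 in all, crops included, and the job is handed in when it is done.

Besides the shell and the picture viewer there is one more tool, called after ">>>" as name(argument=value, ...), one argument or row to a line, values as JSON. drive_tool: Moves the arm, as the interface text tells. Its arguments: {"type":"object","properties":{"deltas":{"type":"string"}},"required":["deltas"]}

```bash
mkdir -p pics; cat > h.py <<'E'
import numpy as np, cv2
from rig import bot, imaging
def cap(n,f=None):
    m=imaging.camera_model(n); p=imaging.capture(n)
    if f: cv2.imwrite('pics/'+f,cv2.cvtColor(p,cv2.COLOR_RGB2BGR))
    return p,m
def ray(m,u,v):
    T=np.array(m['T']); d=T[:3,:3]@np.array([(u-m['cx'])/m['fx'],(v-m['cy'])/m['fy'],1]); return T[:3,3],d/np.linalg.norm(d)
def plane(m,u,v,z):
    o,d=ray(m,u,v); return o+d*(z-o[2])/d[2]
def proj(m,p):
    T=np.array(m['T']); c=T[:3,:3].T@(np.array(p)-T[:3,3]); return m['fx']*c[0]/c[2]+m['cx'],m['fy']*c[1]/c[2]+m['cy']
def tri(*obs): # (m,u,v)...
    A=0;b=0
    for m,u,v in obs:
        o,d=ray(m,u,v);P=np.eye(3)-np.outer(d,d);A=A+P;b=b+P@o
    x=np.linalg.solve(A,b); return x,[np.linalg.norm(np.cross(x-ray(*o)[0],ray(*o)[1])) for o in obs]
E
python3 - <<'E'
from h import *
for n in ['top','side']:
    p,m=cap(n,n+'0.png'); print(n,m['fx'],np.round(m['T'],3).tolist())
a=cv2.imread('pics/top0.png');b=cv2.imread('pics/side0.png')
s=bot.read_state();print(s['time_s'],s['position'],s['force'],s['opening'],s['tcp_rot'])
E
```

```text
top 464.74950251595897 [[-0.006, -0.996, 0.093, 0.48], [-0.999, 0.01, 0.04, 0.02], [-0.041, -0.092, -0.995, 0.958], [0.0, 0.0, 0.0, 1.0]]
side 445.8741664336485 [[0.962, -0.118, 0.245, 0.286], [-0.271, -0.487, 0.83, -0.843], [0.022, -0.866, -0.5, 0.596], [0.0, 0.0, 0.0, 1.0]]
0.1 [0.21201458 0.58717056 0.19306148] [-0.944158    0.54003955  0.02176951] 0.9975291532954883 [[-9.40470053e-01  3.39875054e-01 -1.01334206e-03]
 [ 3.39876351e-01  9.40468628e-01 -1.68123322e-03]
 [ 3.81607188e-04 -1.92556050e-03 -9.99998073e-01]]
```

View pics/top0.png

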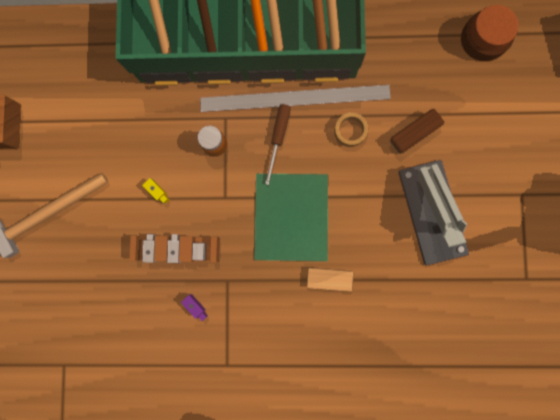

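View pics/side0.png

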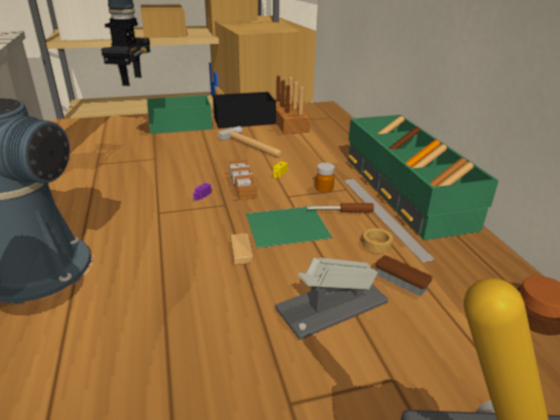

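Top view: the rack is at (175,249) with three steel blocks, the mat at (291,217) and the tube at about (437,212). The yellow (155,190) and purple (195,307) look-alikes lie outside the rack. Next I enlarge the rack and tube.

```bash
python3 - <<'E'
import cv2,numpy as np
a=cv2.imread('pics/top0.png');b=cv2.imread('pics/side0.png')
f=lambda i,x,y,w,h,k:cv2.resize(i[y:y+h,x:x+w],(400,300),interpolation=cv2.INTER_CUBIC)
o=np.vstack([np.hstack([f(a,125,213,92,69,0),f(a,380,150,120,90+30-30,0)if 0 else f(a,370,150,160,120,0)]),np.hstack([f(b,205,150,80,60,0),f(b,265,245,140,105,0)])])
cv2.imwrite('pics/crop1.png',o)
E
```

```text
(no output)
```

View pics/crop1.png

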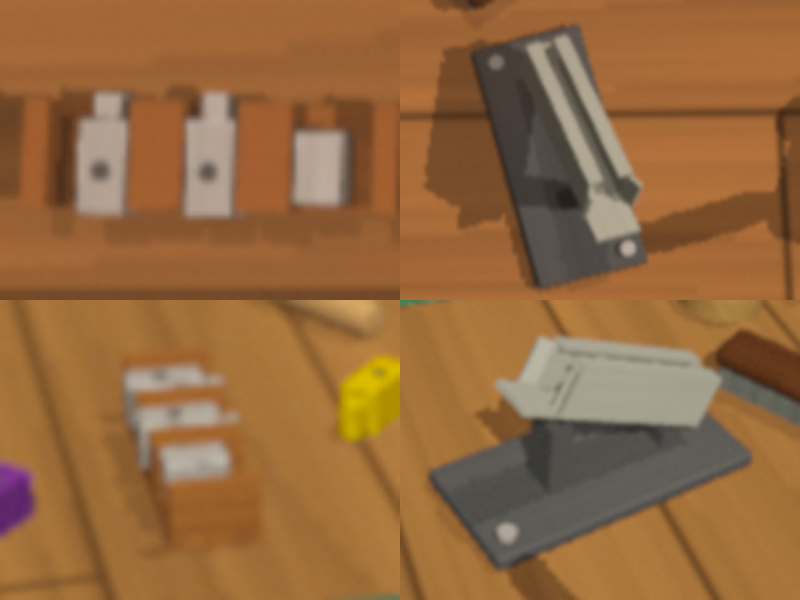

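The crop shows die blocks with dots and noses at top pixels (148,249) and (173,249). Both noses point towards +x in the image. The plain block without a dot is at (198,251). The tube's mouth and ledge are at its image-bottom end, about (454,240). Next: rough positions.

```bash
python3 - <<'E'
from h import *
m=imaging.camera_model('top')
for n,u,v,z in [('dieL',148,249,.038),('dieM',173,249,.038),('plain',198,251,.038),('mat',291,217,.003),('ledge',455,241,.094),('stopend',437,168,.06),('jar',210,138,.07)]: print(n,plane(m,u,v,z).round(3))
w=imaging.camera_model('wrist');s=bot.read_state();R=np.array(s['tcp_rot'])
T=np.array(w['T']);print(w['fx'],'cam in tcp',(R.T@(T[:3,3]-s['position'])).round(3),(R.T@T[:3,:3]).round(3).tolist())
E
```

```text
dieL [0.484 0.316 0.038]
dieM [0.483 0.265 0.038]
plain [0.479 0.215 0.038]
mat [0.548 0.03  0.003]
ledge [ 0.495 -0.27   0.094]
stopend [ 0.636 -0.253  0.06 ]
jar [0.7   0.187 0.07 ]
326.8092074801664 cam in tcp [ 0.078  0.    -0.19 ] [[-0.0, -0.958, -0.286], [1.0, 0.0, -0.0], [0.0, -0.286, 0.958]]
```

>>> drive_tool(
  deltas="87 270 -298 0 -1.222;87 270 -298 0 -1.222;87 270 -298 0 -1.222;87 270 -298 0 -1.222;87 270 -298 0 -1.222;87 270 -298 0 -1.222;87 270 -298 0 -1.222;87 270 -298 0 -1.222;87 270 -298 0 -1.222;87 270 -298 0 -1.222;87 270 -298 0 -1.222;87 270 -298 0 -1.222",
)

```text
time_s: 1.3
position: [0.4809, 0.2909, 0.1937]
tcp_rot: [[-0.005, 1.0, -0.001], [1.0, 0.005, -0.0], [-0.0, -0.001, -1.0]]
force: [-0.1, -1.1, -0.1]
opening: 0.996
grasp_force: 0.0
```

```bash
python3 - <<'E'
from h import *
import pickle
p,m=cap('wrist','w1.png');pickle.dump(m,open('w1.pkl','wb'));s=bot.read_state();print(s['time_s'],s['position'],np.round(s['tcp_rot'],3).tolist())
E
```

```text
1.35 [0.48098971 0.29101687 0.19383824] [[-0.005, 1.0, -0.001], [1.0, 0.005, -0.0], [-0.0, -0.001, -1.0]]
```

View pics/w1.png

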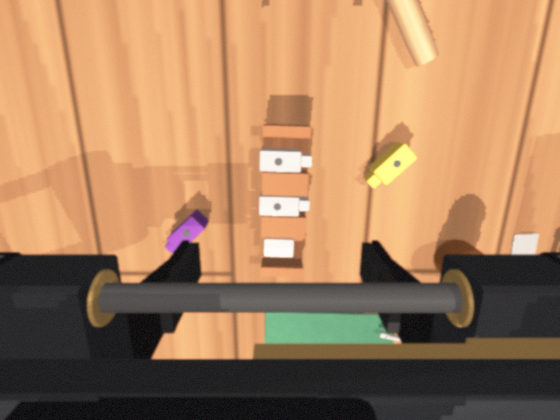

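The wrist view confirms it: the dies have dots at (279,161) and (277,207), with noses to the right (+x). The plain block is at (279,248), and the purple and yellow look-alikes lie loose. I'll measure with two views.

```bash
python3 - <<'E'
from h import *
import pickle
m=pickle.load(open('w1.pkl','rb'));t=imaging.camera_model('top')
def dots(f,x,y,w,h,k=4):
    i=cv2.imread('pics/'+f)[y:y+h,x:x+w]; i=cv2.resize(i,None,fx=k,fy=k,interpolation=cv2.INTER_CUBIC)
    hsv=cv2.cvtColor(i,cv2.COLOR_BGR2HSV); M=((hsv[...,1]<60)&(hsv[...,2]>120)).astype(np.uint8)
    cs,hi=cv2.findContours(M,cv2.RETR_CCOMP,cv2.CHAIN_APPROX_NONE); out=[]
    for c,q in zip(cs,hi[0]):
        a=cv2.contourArea(c)
        if a<60: continue
        mo=cv2.moments(c); c0=(mo['m10']/mo['m00']/k+x,mo['m01']/mo['m00']/k+y); b=cv2.boundingRect(c)
        out.append((q[3]>=0,a,np.round(c0,1),[b[0]/k+x,b[1]/k+y,(b[0]+b[2])/k+x,(b[1]+b[3])/k+y]))
    return out
W=dots('w1.png',250,110,70,160);T=dots('top0.png',130,225,85,45)
for n,o,mm in(('w',W,m),('t',T,t)):
    for q in o:
        b=q[3];print(n,q[0],q[1],q[2],b,plane(mm,*q[2],.038).round(4))
        if n=='w' and not q[0]: print('   left/right edge',plane(mm,b[0],q[2][1],.038).round(4),plane(mm,b[2],q[2][1],.032).round(4),'y',plane(mm,q[2][0],b[1],.038).round(4)[1],plane(mm,q[2][0],b[3],.038).round(4)[1])
wd=[q[2] for q in W if q[0]];td=[q[2] for q in T if q[0]]
for a in wd:
  for b in td:
    x,r=tri((m,*a),(t,*b)); 
    if r[0]<.004: print('dot',x.round(4),np.round(r,4))
E
```

```text
w False 8531.0 [278.7 247.9] [263.75, 238.5, 294.25, 257.5] [0.4797 0.2151 0.038 ]
   left/right edge [0.4625 0.215  0.038 ] [0.4978 0.2125 0.032 ] y 0.2267 0.203
w False 14462.5 [282.8 206. ] [259.0, 195.5, 309.75, 216.5] [0.484  0.2654 0.038 ]
   left/right edge [0.4577 0.2653 0.038 ] [0.5144 0.2638 0.032 ] y 0.2774 0.2532
w False 16920.5 [283.6 160.6] [259.5, 148.5, 312.0, 172.5] [0.4845 0.3157 0.038 ]
   left/right edge [0.4589 0.3156 0.038 ] [0.5152 0.3149 0.032 ] y 0.3285 0.3029
t False 2721.0 [198.4 251.4] [192.75, 243.5, 204.5, 259.5] [0.4784 0.2144 0.038 ]
t False 4004.5 [173.3 249.7] [167.75, 235.0, 178.75, 262.5] [0.4821 0.2648 0.038 ]
t True 123.5 [172.7 252.5] [171.0, 250.75, 174.5, 254.25] [0.4765 0.2659 0.038 ]
t False 3843.5 [148.5 249.1] [143.0, 234.75, 154.25, 261.5] [0.4836 0.3148 0.038 ]
t True 136.5 [147.9 252.2] [146.25, 250.5, 149.75, 254.0] [0.4774 0.3159 0.038 ]
```

>>> drive_tool(
  deltas="87 5 -26 0 0;87 5 -26 -50 0;87 5 -26 -100 0;87 5 -26 -130 0;87 5 -26 -150 0;87 5 -26 -165 0;87 5 -26 -175 0;87 5 -26 -185 0;87 5 -26 -185 0;87 5 -26 -185 0",
)

```text
time_s: 2.35
position: [0.4876, 0.2641, 0.0093]
tcp_rot: [[-0.003, 1.0, 0.001], [1.0, 0.003, 0.0], [0.0, 0.001, -1.0]]
force: [0.4, -0.7, 0.3]
opening: 0.999
grasp_force: 0.0
```

```bash
python3 - <<'E'
from h import *
import pickle
m=pickle.load(open('w1.pkl','rb'));t=imaging.camera_model('top')
for a,b in(((282.8,206),(173.3,249.7)),((283.6,160.6),(148.5,249.1)),((278.7,247.9),(198.4,251.4))): x,r=tri((m,*a),(t,*b));print(x.round(4),np.round(r,4))
s=bot.read_state();print(s['position'],s['force'])
E
```

```text
[0.4831 0.2651 0.0369] [0.001 0.001]
[0.484  0.3154 0.0361] [0.0005 0.0005]
[0.479  0.2146 0.0369] [0.0006 0.0006]
[0.487594   0.26413338 0.00931737] [ 0.37330907 -0.74604763  0.27340444]
```

Tops measure 36–37 mm high, which agrees with the expected 38. Closing on the middle die's ends and lifting.

>>> drive_tool(
  deltas="45 0 0 0 0;45 0 0 0 0;45 0 0 0 0;45 0 0 0 0;45 0 0 0 0;45 0 0 0 0;45 0 0 10 0;45 0 0 30 0;45 0 0 60 0;45 0 0 90 0;45 0 0 90 0",
)

```text
time_s: 3.45
position: [0.4915, 0.2651, 0.1036]
tcp_rot: [[-0.002, 1.0, 0.011], [1.0, 0.002, 0.003], [0.003, 0.011, -1.0]]
force: [0.5, -0.5, 0.0]
opening: 0.518
grasp_force: 0.0
```

```bash
python3 - <<'E'
from h import *
p,m=cap('top');q,_=cap('wrist');r,_=cap('side')
f=lambda i,x,y,w,h:cv2.resize(i[y:y+h,x:x+w],(400,300),interpolation=cv2.INTER_CUBIC)
o=np.vstack([np.hstack([f(p,105,200,120,90),f(r,185,100,140,105)]),np.hstack([f(q,0,0,560,420),f(r,205,130,80,60)])])
cv2.imwrite('pics/c2.png',o[...,::-1]);s=bot.read_state();print(s['position'],s['opening'],s['force'],s['grasp_force'])
E
```

```text
[0.48750398 0.2637589  0.0991449 ] 0.5138092295136982 [ 0.12078878 -0.7366849   0.01449166] 0.0
```

View pics/c2.png

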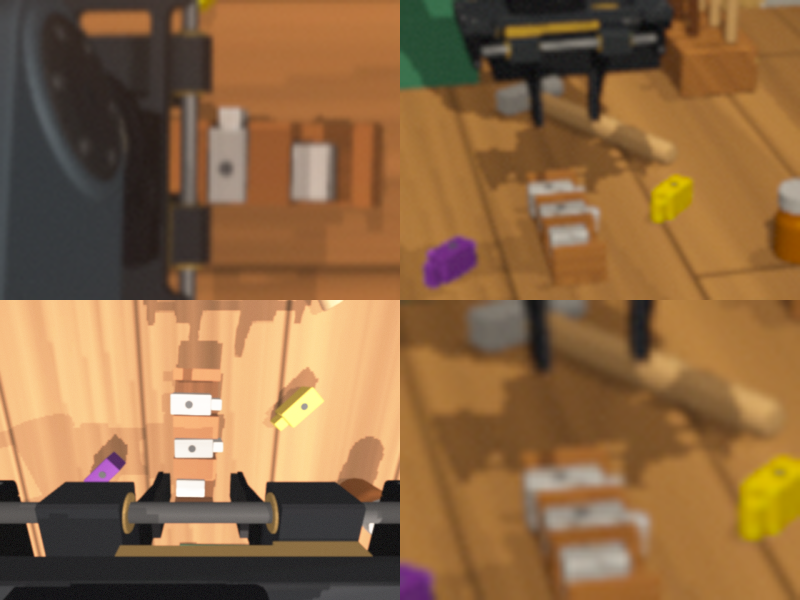

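The die is still in its slot, shifted slightly towards +x. I lifted before the fingers had finished closing. I'll re-measure and repeat with a longer wait.

```bash
cat >> h.py <<'E'
def blobs(p,m,z,x,y,w,h,k=4,V=120,S=60):
    i=cv2.resize(p[y:y+h,x:x+w],None,fx=k,fy=k,interpolation=cv2.INTER_CUBIC);hsv=cv2.cvtColor(i,cv2.COLOR_RGB2HSV)
    M=((hsv[...,1]<S)&(hsv[...,2]>V)).astype(np.uint8)
    for c in cv2.findContours(M,cv2.RETR_EXTERNAL,cv2.CHAIN_APPROX_NONE)[0]:
        if cv2.contourArea(c)<1000: continue
        P=np.array([plane(m,a/k+x,b/k+y,z)[:2] for a,b in c[:,0]],np.float32)*1000
        print('rect',[np.round(q,1) for q in cv2.minAreaRect(P)],'px',c[:,0].mean(0)/k+[x,y],'xr',P[:,0].min().round(1),P[:,0].max().round(1),'yr',P[:,1].min().round(1),P[:,1].max().round(1))
E
python3 - <<'E'
from h import *
p,m=cap('wrist');blobs(p,m,.038,220,110,110,160)
E
```

```text
rect [array([479.2, 218.5]), array([34.4, 17.2]), np.float64(0.1)] px [269.99779249 260.91501104] xr 462.0 496.4 yr 209.9 227.1
rect [array([489.3, 265.5]), array([55.2, 23.1]), np.float64(0.1)] px [280.71215278 206.90902778] xr 461.7 516.9 yr 253.9 277.1
rect [array([486.3, 314.9]), array([23.3, 55.5]), np.float64(88.8)] px [276.79530639 145.10495437] xr 458.5 514.1 yr 303.1 327.0
```

>>> drive_tool(
  deltas="87 2 1 0 0;87 2 1 0 0;87 2 1 -20 0;87 2 1 -55 0;87 2 1 -75 0;87 2 1 -90 0;87 2 1 -91 0;87 2 1 -91 0",
)

```text
time_s: 4.45
position: [0.4891, 0.2647, 0.0074]
tcp_rot: [[-0.002, 1.0, -0.001], [1.0, 0.002, -0.0], [-0.0, -0.001, -1.0]]
force: [-0.4, 0.9, -0.3]
opening: 0.993
grasp_force: 0.0
```

>>> drive_tool(
  deltas="20 0 0 0 0;20 0 0 0 0;20 0 0 0 0;20 0 0 0 0;20 0 0 0 0;20 0 0 0 0;20 0 0 0 0;20 0 0 0 0",
)

```text
time_s: 5.25
position: [0.4879, 0.2645, 0.0079]
tcp_rot: [[-0.002, 1.0, -0.003], [1.0, 0.002, -0.001], [-0.001, -0.003, -1.0]]
force: [-2.8, -0.3, 4.1]
opening: 0.49
grasp_force: 30.0
```

```bash
python3 - <<'E'
from h import *
q,_=cap('wrist');r,_=cap('side')
f=lambda i,x,y,w,h:cv2.resize(i[y:y+h,x:x+w],(400,300),interpolation=cv2.INTER_CUBIC)
o=np.hstack([f(q,140,150,280,210),f(r,205,130,80,60)])
cv2.imwrite('pics/c3.png',o[...,::-1]);s=bot.read_state();print(s['position'],s['opening'],s['force'],s['grasp_force'])
E
```

```text
[0.48815855 0.26457476 0.00788628] 0.4858005961120279 [-3.15153561 -0.34802153  3.07427373] 30.00030130147934
```

View pics/c3.png

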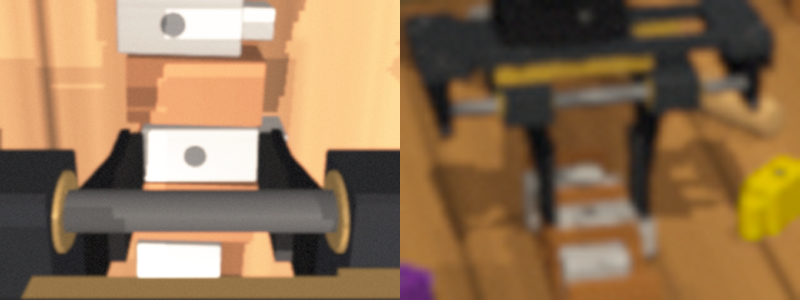

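The crop shows the fingers about 43 mm apart at the body's ends, with the nose sticking out past the right finger. I'll check the fingertip height by projection.

```bash
python3 - <<'E'
from h import *
m=imaging.camera_model('side')
for x in(.466,.510):
  for z in(.008,.02,.032): print(x,z,np.round(proj(m,(x,.2646,z)),1))
for n,p in(('rear top',(.4615,.265,.038)),('nosetip top',(.517,.265,.032)),('nosetip bot',(.517,.265,.010)),('body front top',(.505,.265,.038))): print(n,np.round(proj(m,p),1))
s=bot.read_state();print(s['joint_positions'])
E
```

```text
0.466 0.008 [235.4 183. ]
0.466 0.02 [235.3 179.2]
0.466 0.032 [235.1 175.4]
0.51 0.008 [250.7 181.3]
0.51 0.02 [250.7 177.5]
0.51 0.032 [250.6 173.7]
rear top [233.4 173.5]
nosetip top [253.  173.4]
nosetip bot [253.1 180.3]
body front top [248.8 171.9]
[1.69223266e+01 4.10319228e+01 9.98208990e+01 7.57914323e-03
 3.92802235e+01 1.67932209e+01]
```

>>> drive_tool(
  deltas="20 0 0 2 0;20 0 0 5 0;20 0 0 10 0;20 0 0 15 0;20 0 0 15 0",
)

```text
time_s: 5.85
position: [0.4905, 0.265, 0.0238]
tcp_rot: [[-0.002, 1.0, 0.002], [1.0, 0.002, 0.001], [0.001, 0.002, -1.0]]
force: [0.9, -0.2, -2.7]
opening: 0.489
grasp_force: 30.0
```

>>> drive_tool(
  deltas="20 0 0 15 0;20 0 0 35 0;20 0 0 60 0;20 0 0 80 0;20 0 0 80 0;20 0 0 80 0",
)

```text
time_s: 6.45
position: [0.4893, 0.2647, 0.1029]
tcp_rot: [[-0.002, 1.0, 0.001], [1.0, 0.002, 0.0], [0.0, 0.001, -1.0]]
force: [-1.3, -0.2, -2.4]
opening: 0.485
grasp_force: 30.0
```

```bash
python3 - <<'E'
from h import *
q,_=cap('wrist');r,_=cap('side');s=bot.read_state();m=imaging.camera_model('side');print(s['position'],s['opening'],s['force'],np.round(proj(m,s['position'])))
f=lambda i,x,y,w,h:cv2.resize(i[y:y+h,x:x+w],(400,300),interpolation=cv2.INTER_CUBIC)
o=np.hstack([f(q,140,150,280,210),f(r,205,110,80,60)])
cv2.imwrite('pics/c4.png',o[...,::-1])
E
```

```text
[0.48830887 0.26440406 0.10174617] 0.4863908711818204 [ 0.25549363  0.25841814 -2.28593229] [242. 152.]
```

View pics/c4.png

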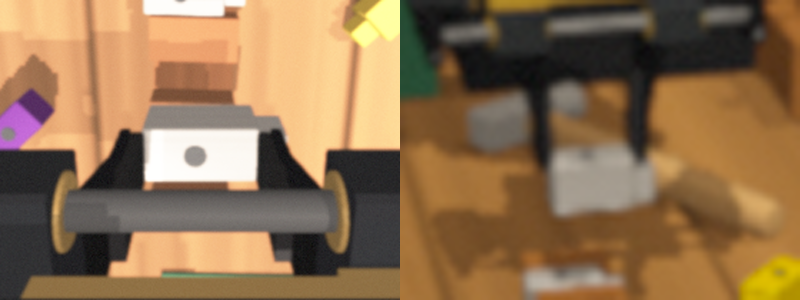

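>>> drive_tool(
  deltas="20 42 -50 0 0;20 42 -100 0 0;20 42 -150 0 0;20 42 -200 0 0;20 42 -244 0 0;20 42 -244 -40 0;20 42 -244 -70 0;20 42 -244 -85 0;20 42 -244 -92 0;20 42 -244 -96 0;20 42 -244 -96 0;20 42 -244 -96 0",
)

```text
time_s: 7.75
position: [0.532, 0.0209, 0.0075]
tcp_rot: [[-0.002, 1.0, 0.001], [1.0, 0.002, -0.0], [-0.0, 0.001, -1.0]]
force: [0.1, -0.2, -1.8]
opening: 0.487
grasp_force: 30.0
```

>>> drive_tool(
  deltas="20 0 0 -2 0;20 0 0 -2 0;20 0 0 -4 0;20 0 0 -4 0",
)

```text
time_s: 8.15
position: [0.5314, 0.0208, 0.003]
tcp_rot: [[-0.002, 1.0, 0.0], [1.0, 0.002, -0.0], [-0.0, 0.0, -1.0]]
force: [-0.2, 0.3, -1.4]
opening: 0.486
grasp_force: 30.0
```

>>> drive_tool(
  deltas="20 0 0 -1 0;20 0 0 -2 0;20 0 0 -2 0;20 0 0 -3 0;20 0 0 -3 0",
)

```text
time_s: 8.65
position: [0.5316, 0.0207, 0.0008]
tcp_rot: [[-0.002, 1.0, 0.0], [1.0, 0.002, -0.0], [-0.0, 0.0, -1.0]]
force: [-0.5, -0.9, 6.0]
opening: 0.484
grasp_force: 30.0
```

>>> drive_tool(
  deltas="60 0 0 0 0;60 0 0 0 0;60 0 0 0 0;60 0 0 0 0;60 0 0 20 0;60 0 0 60 0;60 0 0 100 0;60 0 0 130 0;60 0 0 130 0;60 0 0 130 0",
)

```text
time_s: 9.65
position: [0.5315, 0.0208, 0.1304]
tcp_rot: [[-0.002, 1.0, 0.001], [1.0, 0.002, -0.0], [-0.0, 0.001, -1.0]]
force: [-0.2, -0.2, -1.1]
opening: 0.687
grasp_force: 0.0
```

```bash
python3 - <<'E'
from h import *
r,m=cap('side');s=bot.read_state();P=np.array(s['position']);print(P,s['opening'],s['tcp_rot'][:,0])
for sg in(-1,1):
  a=[proj(m,P+[sg*(.03+.005),0,dz]) for dz in(0,.02,.04)];print(np.round(a,1).tolist())
  u=int(a[0][0]);v=int(a[0][1])
  for uu in (u-2,u,u+2): print(uu,[(vv,int(r[vv,uu].max())) for vv in range(v-22,v+6,2)])
q,w=cap('wrist');blobs(q,w,.031,200,100,180,150)
cv2.imwrite('pics/raw5.png',q[...,::-1])
E
```

```text
[0.53062859 0.02087845 0.12933133] 0.6940098901630203 [-2.03539283e-03  9.99997909e-01  1.99937176e-04]
[[266.0, 182.8], [266.1, 174.9], [266.1, 166.7]]
264 [(160, 96), (162, 97), (164, 96), (166, 96), (168, 100), (170, 121), (172, 127), (174, 124), (176, 124), (178, 122), (180, 122), (182, 122), (184, 122), (186, 122)]
266 [(160, 21), (162, 19), (164, 21), (166, 16), (168, 28), (170, 65), (172, 107), (174, 126), (176, 125), (178, 124), (180, 123), (182, 123), (184, 121), (186, 121)]
268 [(160, 40), (162, 38), (164, 34), (166, 36), (168, 37), (170, 33), (172, 86), (174, 126), (176, 126), (178, 126), (180, 126), (182, 123), (184, 122), (186, 121)]
[[295.8, 179.5], [296.1, 171.7], [296.4, 163.7]]
293 [(157, 166), (159, 168), (161, 169), (163, 166), (165, 167), (167, 173), (169, 175), (171, 177), (173, 177), (175, 143), (177, 132), (179, 136), (181, 162), (183, 144)]
295 [(157, 71), (159, 71), (161, 68), (163, 64), (165, 72), (167, 127), (169, 170), (171, 175), (173, 174), (175, 135), (177, 129), (179, 132), (181, 151), (183, 151)]
297 [(157, 34), (159, 37), (161, 37), (163, 37), (165, 38), (167, 49), (169, 138), (171, 174), (173, 173), (175, 132), (177, 127), (179, 129), (181, 130), (183, 134)]
rect [array([537.4,  23.8]), array([57.2, 29. ]), np.float64(0.1)] px [285.95044379 194.32359467] xr 508.8 565.9 yr 9.3 38.3
rect [array([613.1,  78. ]), array([7.1, 9.1]), np.float64(4.7)] px [376.328 133.486] xr 609.5 617.0 yr 73.8 82.5
```

The side view shows the finger ends about 25 mm above the reported TCP. That fits the 43 mm opening at the body above the nose, and the force when a finger rested on the nose at 32 mm. I'll use tip = TCP + 24 mm. The die now lies on the mat, nose +x, at about (0.531, 0.0205). Next I look at the tube from two wrist positions.

>>> drive_tool(
  deltas="60 0 -50 70 -1.57;60 0 -100 70 -1.57;60 -20 -150 70 -1.57;60 -50 -200 70 -1.57;60 -110 -280 70 -1.57;60 -110 -280 70 -1.57;60 -110 -280 70 -1.57;60 -110 -280 70 -1.57;60 -110 -280 70 -1.57;60 -110 -280 70 -1.57;60 -110 -280 70 -1.57;60 -110 -280 70 -1.57",
)

```text
time_s: 10.95
position: [0.4205, -0.2586, 0.1982]
tcp_rot: [[1.0, 0.003, -0.003], [0.003, -1.0, 0.003], [-0.003, -0.003, -1.0]]
force: [-0.6, -0.9, 0.2]
opening: 0.692
grasp_force: 0.0
```

```bash
python3 - <<'E'
from h import *
import pickle
q,m=cap('wrist','w6.png');pickle.dump(m,open('w6.pkl','wb'))
s=bot.read_state();print(s['position'],np.round(s['tcp_rot'],3).tolist())
for n,p in(('ledge',(.495,-.27,.094)),('stop',(.636,-.253,.03))):print(n,proj(m,p))
E
```

```text
[ 0.42065993 -0.25863288  0.19844565] [[1.0, 0.004, -0.002], [0.004, -1.0, 0.002], [-0.002, -0.002, -1.0]]
ledge (np.float64(293.60120455951676), np.float64(112.57537460709183))
stop (np.float64(274.93765241584686), np.float64(-46.42857889979268))
```

>>> drive_tool(
  deltas="60 40 0 0 0;60 70 0 0 0;60 70 0 0 0;60 70 0 0 0",
)

```text
time_s: 11.4
position: [0.4909, -0.2585, 0.1988]
tcp_rot: [[1.0, 0.005, -0.002], [0.005, -1.0, 0.002], [-0.002, -0.002, -1.0]]
force: [-0.3, 0.0, -0.3]
opening: 0.688
grasp_force: 0.0
```

```bash
python3 - <<'E'
from h import *
import pickle
q,m=cap('wrist','w7.png');pickle.dump(m,open('w7.pkl','wb'))
for n,p in(('ledge',(.495,-.27,.094)),('stop',(.636,-.253,.03))):print(n,proj(m,p))
a=cv2.imread('pics/w6.png');b=cv2.imread('pics/w7.png')
cv2.imwrite('pics/c6.png',np.vstack([cv2.resize(a[60:270,:],(800,300)),cv2.resize(b[90:300,:],(800,300))]))
E
```

```text
ledge (np.float64(292.4245472258687), np.float64(191.344829971905))
stop (np.float64(275.2945694206161), np.float64(37.564044028816))
```

View pics/c6.png

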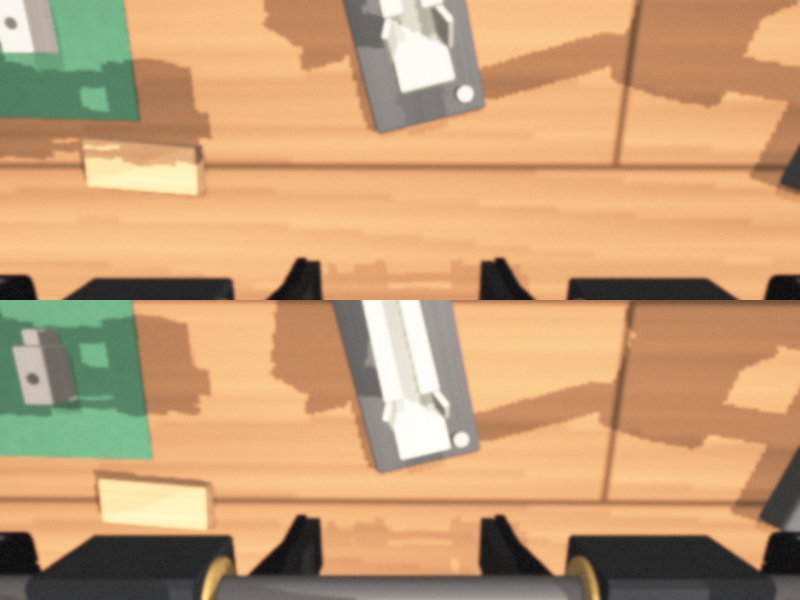

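The crop shows the ledge end edge at w6 px about (281,125)–(318,116) and w7 px about (280,202)–(316,193). Cheeks flare above it, and the tube runs to upper left. Triangulating corners.

```bash
python3 - <<'E'
from h import *
import pickle
M={}
for n,(x,y,w,h) in(('w6',(255,60,85,75)),('w7',(245,95,90,115))):
    i=cv2.imread(f'pics/{n}.png')[y:y+h,x:x+w];k=4;i=cv2.resize(i,None,fx=k,fy=k,interpolation=cv2.INTER_CUBIC)
    h_=cv2.cvtColor(i,cv2.COLOR_BGR2HSV);m=((h_[...,2]>185)&(h_[...,1]<75)).astype(np.uint8)
    c=max(cv2.findContours(m,cv2.RETR_EXTERNAL,2)[0],key=cv2.contourArea)
    a=cv2.approxPolyDP(c,5,True)[:,0]/k+[x,y];print(n,a.round(1).tolist())
E
```

```text
w6 [[265.2, 60.0], [269.5, 73.2], [267.0, 85.8], [271.0, 88.8], [280.8, 124.0], [283.8, 124.8], [317.8, 116.0], [318.8, 112.2], [314.0, 93.5], [303.2, 81.5], [299.2, 68.8], [300.8, 65.5], [304.0, 64.5], [314.2, 76.5], [314.2, 91.5], [315.8, 93.0], [317.5, 72.8], [310.2, 63.2], [310.2, 60.0]]
w7 [[254.5, 95.0], [269.2, 162.5], [267.2, 173.2], [275.5, 182.2], [279.8, 200.8], [283.0, 202.0], [314.2, 194.8], [316.0, 192.5], [311.8, 173.8], [314.2, 171.2], [315.0, 162.8], [308.0, 153.0], [295.0, 95.0]]
```

```bash
python3 - <<'E'
from h import *
import pickle
a=pickle.load(open('w6.pkl','rb'));b=pickle.load(open('w7.pkl','rb'))
L,r=tri((a,281.3,125.2),(b,280.5,202));print('L',L.round(4),np.round(r,4))
R,r=tri((a,318.8,115.8),(b,316.2,194));print('R',R.round(4),np.round(r,4),'w',np.linalg.norm(L-R),'yaw from edge',np.degrees(np.arctan2((L-R)[0],(R-L)[1]))) 
C,r=tri((a,267,85.8),(b,267.2,172));print('cheekL',C.round(4),np.round(r,4))
C,r=tri((a,317.5,72.8),(b,315,162.8));print('cheekR',C.round(4),np.round(r,4))
n1=np.cross(ray(b,254.5,95)[1],ray(b,269.2,162.5)[1]);n2=np.cross(ray(b,295,95)[1],ray(b,308,153)[1])
d=np.cross(n1,n2);d/=np.linalg.norm(d);d*=-np.sign(d[0]);print('dir',d,'yaw',np.degrees(np.arctan2(d[1],d[0])),'tilt',np.degrees(np.arcsin(d[2])))
for m in(a,b):
  for z in(.094,): print([plane(m,*p,z).round(4).tolist() for p in ([(281.3,125.2),(318.8,115.8)] if m is a else [(280.5,202),(316.2,194)])])
for n,m in(('top',imaging.camera_model('top')),('side',imaging.camera_model('side'))): print(n,proj(m,L),proj(m,R))
E
```

```text
L [ 0.4843 -0.2592  0.0928] [0.0002 0.0002]
R [ 0.4923 -0.2921  0.0931] [0.0001 0.0001] w 0.033933633031201685 yaw from edge -166.2473301741087
cheekL [ 0.5159 -0.2475  0.1085] [0.0002 0.0002]
cheekR [ 0.5252 -0.2876  0.1147] [0.0002 0.0002]
dir [-0.91923539 -0.21772508  0.32802757] yaw -166.67479357667563 tilt 19.14910083243384
[[0.4843, -0.2594, 0.094], [0.4924, -0.2919, 0.094]]
[[0.4846, -0.259, 0.094], [0.4926, -0.2922, 0.094]]
top (np.float64(448.9840708754303), np.float64(246.7937456827104)) (np.float64(467.1574086447878), np.float64(242.2529483196145))
side (np.float64(297.29804954514873), np.float64(273.9594737662819)) (np.float64(307.52312815674225), np.float64(285.09424615270484))
```

>>> drive_tool(
  deltas="60 20 50 0 0;60 43 100 0 0;60 43 150 0 0;60 43 200 0 0;60 43 250 0 0;60 43 279 0 0;60 43 279 -50 0;60 43 279 -100 0;60 43 279 -140 0;60 43 279 -140 0",
)

```text
time_s: 12.45
position: [0.5282, 0.0203, 0.0553]
tcp_rot: [[1.0, 0.003, -0.014], [0.003, -1.0, 0.002], [-0.014, -0.002, -1.0]]
force: [-1.0, -0.0, 0.7]
opening: 0.689
grasp_force: 0.0
```

```bash
python3 - <<'E'
from h import *
q,m=cap('wrist');s=bot.read_state();print(s['time_s'],s['position'],np.round(s['tcp_rot'][:,0],4))
print(np.round([proj(m,p) for p in((.5095,.0205,.031),(.5655,.0205,.025))],0).tolist())
blobs(q,m,.031,180,0,220,270)
E
```

```text
12.5 [0.53101713 0.01984309 0.05799787] [ 1.      0.0026 -0.0076]
[[280.0, 250.0], [280.0, 171.0]]
rect [array([540.2,  20.8]), array([61.6, 23.6]), np.float64(0.2)] px [279.27964652 209.09093501] xr 509.4 571.0 yr 9.0 32.7
rect [array([640.5,  67.7]), array([ 8. , 52.7]), np.float64(76.8)] px [201.11791315  46.60765983] xr 614.5 665.5 yr 58.9 77.0
```

>>> drive_tool(
  deltas="60 0 0 -25 0;60 0 0 -50 0;60 0 0 -65 0;60 0 0 -75 0;60 0 0 -75 0;60 0 0 -75 0",
)

```text
time_s: 13.1
position: [0.5355, 0.0194, -0.0135]
tcp_rot: [[1.0, 0.003, 0.003], [0.003, -1.0, -0.0], [0.003, 0.0, -1.0]]
force: [1.0, -0.3, -0.5]
opening: 0.687
grasp_force: 0.0
```

>>> drive_tool(
  deltas="5 0 0 0 0;5 0 0 0 0;5 0 0 0 0;5 0 0 0 0;5 0 0 0 0;5 0 0 0 0;5 0 0 0 0;5 0 0 0 0",
)

```text
time_s: 13.9
position: [0.5344, 0.02, -0.015]
tcp_rot: [[1.0, 0.003, -0.0], [0.003, -1.0, 0.0], [-0.0, -0.0, -1.0]]
force: [0.8, 0.9, 1.7]
opening: 0.251
grasp_force: 30.0
```

>>> drive_tool(
  deltas="5 0 0 20 0;5 0 0 50 0;5 0 0 80 0;5 0 50 80 0;5 -8 100 80 0;5 -8 150 80 0;5 -8 200 80 0;5 -8 220 80 0;5 -8 220 60 0;5 -8 220 50 0;5 -8 220 45 0;5 -8 220 45 0",
)

```text
time_s: 15.1
position: [0.5255, 0.2388, 0.0288]
tcp_rot: [[1.0, 0.002, -0.003], [0.002, -1.0, -0.001], [-0.003, 0.001, -1.0]]
force: [-0.6, 0.3, -2.4]
opening: 0.252
grasp_force: 30.0
```

```bash
python3 - <<'E'
from h import *
q,m=cap('wrist','w8.png');r,ms=cap('side','s8.png');s=bot.read_state();print(s['time_s'],s['position'],s['force'],s['opening'])
print('rack edge proj side',[np.round(proj(ms,p)) for p in((.512,.227,.037),(.512,.252,.037),(.502,.2395-.011,.048),(.558,.2395-.011,.048))])
f=lambda i,x,y,w,h:cv2.resize(i[y:y+h,x:x+w],(400,300),interpolation=cv2.INTER_CUBIC)
cv2.imwrite('pics/c8.png',np.hstack([f(q,140,60,280,210),f(r,215,130,80,60)])[...,::-1])
E
```

```text
15.2 [0.5266745  0.23903125 0.02999459] [-0.1981711   0.30877911 -2.06644706] 0.24565513159941396
rack edge proj side [array([254., 178.]), array([252., 174.]), array([250., 175.]), array([270., 172.])]
```

View pics/c8.png

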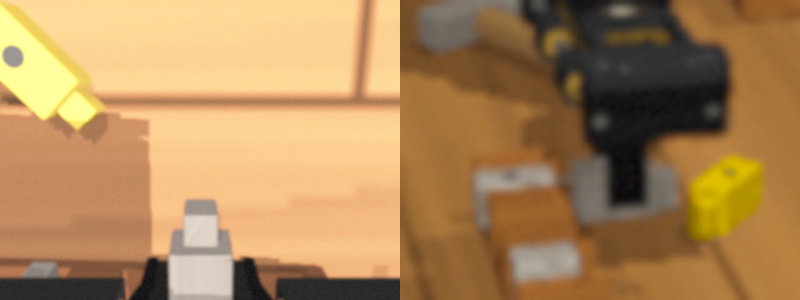

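>>> drive_tool(
  deltas="5 0 0 -6 0;5 0 0 -9 0;5 0 0 -11 0;5 0 0 -12 0;5 0 0 -13 0;5 0 0 -14 0;5 0 0 -15 0;5 0 0 -16 0;5 0 0 -17 0;5 0 0 -17 0",
)

```text
time_s: 16.2
position: [0.5292, 0.2397, 0.0158]
tcp_rot: [[1.0, 0.004, 0.006], [0.004, -1.0, 0.0], [0.006, -0.0, -1.0]]
force: [0.1, -2.9, 13.0]
opening: 0.249
grasp_force: 30.0
```

```bash
cat >> h.py <<'E'
def pitch(save=None):
    # visible faces of grey block in side view: fit lines to left(rear)/right parts' lower & upper edges -> points on plane y=yb
    r,m=cap('side',save);s=bot.read_state();P=np.array(s['position']);R=np.array(s['tcp_rot'])
    c=P+[0,0,.032];u,v=map(int,proj(m,c));x,y=u-22,v-20
    i=cv2.resize(r[y:y+44,x:x+48],None,fx=6,fy=6,interpolation=cv2.INTER_CUBIC);h=cv2.cvtColor(i,cv2.COLOR_RGB2HSV)
    M=((h[...,1]<70)&(h[...,2]>75)).astype(np.uint8)
    for k in cv2.findContours(M,cv2.RETR_EXTERNAL,2)[0]:
        if cv2.contourArea(k)<500: continue
        a=cv2.approxPolyDP(k,4,True)[:,0]/6+[x,y]
        fr=R[:,0]; n=np.cross(fr,[0,0,1]); o=P-n*np.sign(n[1])*.011*1  # near face plane
        out=[]
        for q in a:
            C,d=ray(m,*q);X=C+d*((o-C)@n)/(d@n);out.append([round(float((X-P)@fr)*1000,1),round(float(X[2]-P[2])*1000,1)])
        print('blob',cv2.contourArea(k),out)
    print(P.round(4),s['force'].round(1),s['opening'],s['grasp_force'],s['time_s'])
E
python3 -c "
from h import *
pitch('s9.png')"
```

```text
blob 2659.0 [[-27.2, 10.3], [-33.0, 20.3], [-64.5, 18.5], [-60.5, 1.5], [-30.6, 1.4], [-27.8, 3.1]]
blob 4778.0 [[-25.2, 55.3], [-27.5, 36.5], [-22.7, 23.2], [15.4, 18.6], [28.7, 21.7], [29.7, 39.6], [16.5, 49.7], [15.0, 27.4], [-4.4, 25.6], [-7.1, 31.6], [-8.1, 55.9], [-14.1, 59.1]]
blob 989.5 [[-62.6, 66.8], [-62.9, 58.0], [-34.3, 57.8], [-43.2, 66.7]]
[0.5292 0.2396 0.0158] [-0.4 -2.8 13. ] 0.25033219307881693 30.00579982995987 16.25
```

>>> drive_tool(
  deltas="5 0 0 -1 0;5 0 0 -2 0;5 0 0 -3 0;5 0 0 -4 0;5 0 0 -5 0;5 0 0 -6 0;5 0 0 -6 0",
)

```text
time_s: 16.95
position: [0.5321, 0.2398, 0.0105]
tcp_rot: [[1.0, 0.004, 0.012], [0.004, -1.0, 0.001], [0.012, -0.001, -1.0]]
force: [2.9, -3.9, 13.9]
opening: 0.249
grasp_force: 30.0
```

```bash
python3 -c "
from h import *
pitch('s10.png')"
```

```text
blob 2586.0 [[-30.4, 17.1], [-35.7, 25.5], [-64.4, 25.8], [-65.2, 7.4], [-33.5, 6.6], [-30.7, 8.3]]
blob 4645.5 [[-22.7, 61.4], [-29.1, 45.5], [-28.9, 35.4], [-25.4, 29.8], [10.1, 17.3], [20.6, 16.6], [25.9, 22.2], [29.3, 36.8], [15.3, 49.6], [15.0, 27.6], [11.7, 24.9], [-4.9, 25.9], [-8.4, 58.8], [-18.9, 64.0]]
blob 846.5 [[-62.4, 72.7], [-62.8, 62.9], [-36.8, 64.0], [-45.7, 71.9]]
[0.5322 0.2398 0.0106] [ 3.5 -3.1 13.2] 0.250771053194165 30.001951682497747 17.0
```

>>> drive_tool(
  deltas="5 -1 0 -1 0;5 -1 0 -2 0;5 -1 0 -3 0;5 -1 0 -3 0",
)

```text
time_s: 17.4
position: [0.533, 0.2398, 0.008]
tcp_rot: [[1.0, 0.004, 0.015], [0.004, -1.0, 0.001], [0.015, -0.001, -1.0]]
force: [5.6, -4.1, 13.9]
opening: 0.249
grasp_force: 30.0
```

```bash
python3 -c "
from h import *
pitch('s11.png')"
```

```text
blob 2579.5 [[-31.1, 19.6], [-36.4, 28.0], [-65.1, 27.9], [-65.9, 10.0], [-34.7, 9.2], [-31.4, 10.8]]
blob 1626.0 [[14.6, 49.6], [14.3, 26.6], [-3.2, 25.1], [7.5, 18.0], [22.3, 16.8], [28.7, 34.2]]
blob 2782.5 [[-19.5, 63.5], [-29.2, 48.6], [-30.4, 39.6], [-24.2, 31.2], [-9.8, 25.3], [-6.5, 27.0], [-7.7, 56.7]]
blob 832.0 [[-62.9, 75.3], [-63.3, 65.4], [-37.8, 66.6], [-46.6, 74.5]]
[0.533  0.2398 0.008 ] [ 4.7 -3.9 12.6] 0.24981597521194965 30.002520588459447 17.45
```

>>> drive_tool(
  deltas="5 0 0 40 0;5 0 0 90 0;5 0 0 126 0;5 0 -50 126 0;5 0 -100 126 0.1;5 0 -150 126 0.23;5 0 -200 126 0.23;5 0 -250 126 0.23;5 0 -300 126 0.23;5 -10 -350 126 0.23;5 -20 -400 126 0.23;5 -31 -450 126 0.23",
)

```text
time_s: 18.65
position: [0.4947, -0.208, 0.13]
tcp_rot: [[0.973, 0.231, 0.0], [0.231, -0.973, -0.0], [0.0, 0.0, -1.0]]
force: [0.9, 0.1, -1.8]
opening: 0.248
grasp_force: 30.0
```

>>> drive_tool(
  deltas="5 0 -50 0 0;5 0 -63 0 0;5 0 -63 0 0;5 0 -63 0 0",
)

```text
time_s: 19.05
position: [0.4945, -0.2675, 0.1296]
tcp_rot: [[0.973, 0.23, -0.002], [0.23, -0.973, 0.002], [-0.001, -0.002, -1.0]]
force: [1.0, 0.3, -1.6]
opening: 0.251
grasp_force: 30.0
```

```bash
python3 -c "
from h import *
pitch('s12.png');print(bot.read_state()['tcp_rot'].round(3).tolist())"
```

```text
blob 5902.5 [[46.4, -9.5], [26.8, 0.3], [18.3, 0.8], [9.9, 5.2], [1.5, -9.9], [47.9, -27.0]]
blob 1016.5 [[23.6, 33.8], [19.1, 32.6], [16.5, 21.8], [0.7, 21.3], [9.2, 16.3], [12.8, 17.8], [18.2, 16.3]]
blob 11801.5 [[-30.6, 74.0], [-42.4, 52.4], [-28.1, 31.8], [-6.0, 23.2], [-7.2, 57.0], [-9.4, 63.6], [-15.3, 68.0]]
[ 0.4946 -0.2668  0.1296] [ 0.4  0.7 -3. ] 0.24843238730436942 29.99824906233698 19.1
[[0.973, 0.232, -0.002], [0.232, -0.973, 0.002], [-0.001, -0.002, -1.0]]
```

>>> drive_tool(
  deltas="5 3 -6.5 0 0;5 3 -6.5 -20 0;5 3 -6.5 -40 0;5 3 -6.5 -46 0;5 3 -6.5 -46 0;5 3 -6.5 -46 0",
)

```text
time_s: 19.7
position: [0.499, -0.2754, 0.0845]
tcp_rot: [[0.973, 0.232, 0.001], [0.232, -0.973, -0.001], [0.001, 0.001, -1.0]]
force: [0.5, -0.3, -1.9]
opening: 0.249
grasp_force: 30.0
```

```bash
python3 -c "
from h import *
q,m=cap('wrist','w13.png')
pitch('s13.png')
r=cv2.imread('pics/s13.png');q=q[...,::-1]
f=lambda i,x,y,w,h:cv2.resize(i[y:y+h,x:x+w],(400,300),interpolation=cv2.INTER_CUBIC)
cv2.imwrite('pics/c13.png',np.hstack([f(q,140,60,280,210),f(r,250,210,120,90)]))"
```

```text
blob 28176.5 [[-31.2, 73.6], [-36.2, 66.3], [-41.0, 52.0], [-30.6, 35.2], [-21.5, 26.0], [-7.8, 3.8], [-2.6, 1.0], [1.4, -4.0], [10.3, -8.0], [11.1, -15.9], [39.2, -27.5], [32.2, -19.9], [35.4, -20.0], [49.4, -28.1], [44.5, 25.8], [25.7, 26.2], [14.4, 21.7], [-3.5, 21.9], [-6.1, 27.6], [-7.5, 58.1], [-9.5, 65.7], [-14.6, 70.2], [-27.2, 75.2]]
blob 987.5 [[-7.1, 84.8], [-3.6, 75.2], [9.7, 61.1], [8.2, 67.8], [2.8, 75.0], [2.9, 79.1], [-0.6, 82.6]]
[ 0.4991 -0.2759  0.0849] [-0.4  0.  -3.2] 0.25390063950358027 29.998124234844 19.8
```

View pics/c13.png

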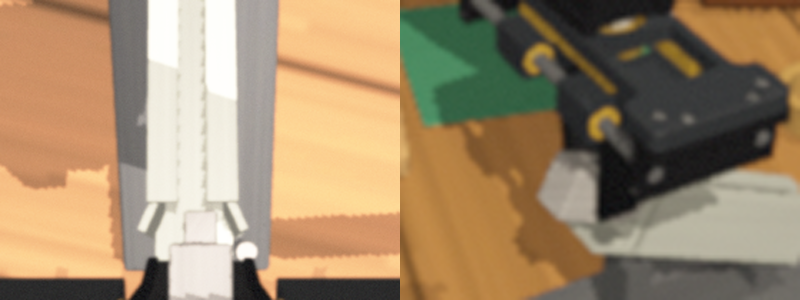

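The crop shows the nose at (201,225) heading into the mouth, about 2.5 mm to the −y side of the slot's centre line (193). That agrees with the TCP error. Correcting, then lowering.

>>> drive_tool(
  deltas="5 -2 2.5 0 0;5 -2 2.5 -5 0;5 -2 2.5 -9 0;5 -2 2.5 -12 0;5 -2 2.5 -12 0;5 -2 2.5 -12 0",
)

```text
time_s: 20.4
position: [0.4973, -0.2734, 0.0723]
tcp_rot: [[0.973, 0.23, 0.002], [0.23, -0.973, -0.001], [0.002, 0.001, -1.0]]
force: [1.8, 0.7, 0.2]
opening: 0.251
grasp_force: 30.0
```

>>> drive_tool(
  deltas="24 0 0 0 0;28 0 0 0 0;34 0 0 0 0;40 0 0 0 0;40 0 0 0 0;40 0 0 0 0;40 0 0 0 0;40 0 0 0 0",
)

```text
time_s: 21.2
position: [0.4963, -0.2731, 0.072]
tcp_rot: [[0.973, 0.231, 0.0], [0.231, -0.973, -0.0], [0.0, 0.0, -1.0]]
force: [-0.6, 0.5, -0.5]
opening: 0.459
grasp_force: 0.0
```

```bash
cat >> h.py <<'E'
E0=np.array([.4884,-.2757,.0938]);H=np.array([.972,.233,0]);A=np.radians(25);UP=np.array([-H[0]*np.cos(A),-H[1]*np.cos(A),np.sin(A)]);NN=np.array([H[0]*np.sin(A),H[1]*np.sin(A),np.cos(A)])
def tb(s,y,p): return E0+(s-30)*UP+p*NN+y*np.cross(NN,UP)
E
python3 - <<'E'
from h import *
q,m=cap('wrist','w14.png');p,t=cap('top','t14.png');s=bot.read_state();print(s['force'].round(1),s['opening'],s['position'].round(4))
# profile along slot centreline (perp 25) and ledge
for n,i,mm in(('w',q,m),('t',p,t)):
    for pp in(0,22,28):
        out=[]
        for S in range(48,-124,-6):
            u,v=proj(mm,tb(S,0,pp/1000));u,v=int(round(u)),int(round(v))
            if 0<=u<560 and 0<=v<420: out.append((S,int(i[v,u].mean())))
        print(n,pp,out)
E
```

```text
[ 0.1 -0.8  0.5] 0.45911655829543824 [ 0.4963 -0.273   0.0719]
w 0 [(30, 198)]
w 22 [(30, 198)]
w 28 [(30, 196)]
t 0 [(30, 12)]
t 22 [(30, 12)]
t 28 [(30, 14)]
```

>>> drive_tool(
  deltas="40 0 0 20 0;40 0 0 60 0;40 -20 0 100 0;40 -60 0 120 0;40 -70 0 120 0;40 -70 0 120 0",
)

```text
time_s: 21.9
position: [0.4251, -0.2728, 0.1924]
tcp_rot: [[0.973, 0.229, 0.0], [0.229, -0.973, -0.0], [0.0, 0.0, -1.0]]
force: [-0.3, -0.1, -0.8]
opening: 0.458
grasp_force: 0.0
```

```bash
sed -i 's/(s-30)\*UP+p\*NN/(s-.03)*UP+p*NN/' h.py; cat >> h.py <<'E'
def prof(i,mm,n,y=0):
    for pp in(0,28):
        out=[]
        for S in range(54,-126,-6):
            u,v=proj(mm,tb(S/1000,y,pp/1000));u,v=int(round(u)),int(round(v))
            if 0<=u<560 and 0<=v<420: out.append((S,int(i[v,u].mean())))
        print(n,pp,out)
E
python3 - <<'E'
from h import *
q,m=cap('wrist','w15.png');p,t=cap('top','t15.png');s=bot.read_state();print(s['position'].round(4),s['time_s'])
prof(q,m,'w');prof(p,t,'t');prof(cv2.imread('pics/w7.png'),__import__('pickle').load(open('w7.pkl','rb')),'w7 before');prof(cv2.imread('pics/top0.png'),t,'t before')
E
```

```text
[ 0.4266 -0.273   0.1914] 22.0
w 0 [(54, 179), (48, 130), (42, 129), (36, 132), (30, 175), (24, 253), (18, 253), (12, 253), (6, 253), (0, 252), (-6, 250), (-12, 230), (-18, 227), (-24, 228), (-30, 228), (-36, 228), (-42, 228), (-48, 227), (-54, 226), (-60, 224), (-66, 225), (-72, 120), (-78, 115), (-84, 117), (-90, 155)]
w 28 [(54, 127), (48, 129), (42, 142), (36, 253), (30, 253), (24, 252), (18, 253), (12, 252), (6, 223), (0, 222), (-6, 227), (-12, 225), (-18, 226), (-24, 225), (-30, 224), (-36, 222), (-42, 216), (-48, 173), (-54, 117), (-60, 120), (-66, 119)]
t 0 [(54, 94), (48, 94), (42, 179), (36, 170), (30, 133), (24, 173), (18, 174), (12, 175), (6, 175), (0, 174), (-6, 165), (-12, 130), (-18, 162), (-24, 173), (-30, 174), (-36, 173), (-42, 175), (-48, 174), (-54, 174), (-60, 174), (-66, 173), (-72, 173), (-78, 174), (-84, 174), (-90, 172), (-96, 172), (-102, 170), (-108, 170), (-114, 169), (-120, 169)]
t 28 [(54, 90), (48, 93), (42, 95), (36, 171), (30, 176), (24, 176), (18, 171), (12, 130), (6, 94), (0, 86), (-6, 100), (-12, 97), (-18, 89), (-24, 82), (-30, 92), (-36, 91), (-4
[... 891 characters left out ...]

t before 0 [(54, 87), (48, 88), (42, 169), (36, 159), (30, 125), (24, 163), (18, 164), (12, 164), (6, 164), (0, 163), (-6, 156), (-12, 121), (-18, 152), (-24, 164), (-30, 164), (-36, 163), (-42, 163), (-48, 163), (-54, 164), (-60, 164), (-66, 163), (-72, 163), (-78, 163), (-84, 163), (-90, 162), (-96, 162), (-102, 161), (-108, 160), (-114, 159), (-120, 159)]
t before 28 [(54, 85), (48, 87), (42, 90), (36, 161), (30, 166), (24, 166), (18, 160), (12, 121), (6, 90), (0, 80), (-6, 94), (-12, 91), (-18, 84), (-24, 77), (-30, 85), (-36, 85), (-42, 84), (-48, 77), (-54, 89), (-60, 82), (-66, 79), (-72, 78), (-78, 88), (-84, 88), (-90, 82), (-96, 83), (-102, 75), (-108, 76), (-114, 83), (-120, 85)]
```

In the top view, brightness through the roof slot has changed for s from −72 to −114 mm and the ledge is clear. The first die has slid down to the stop. Now the second die.

>>> drive_tool(
  deltas="60 20 45 0 0.1;60 54 90 0 0.2;60 54 140 0 0.3;60 54 190 0 0.4;60 54 240 0 0.5;60 54 290 0 0.6;60 54 340 0 0.75;60 54 390 0 0.9;60 54 440 0 1.05;60 54 490 0 1.2;60 54 540 0 1.34;60 54 588 0 1.34",
)

```text
time_s: 23.2
position: [0.4801, 0.3149, 0.1904]
tcp_rot: [[-0.005, 1.0, -0.001], [1.0, 0.005, -0.0], [-0.0, -0.001, -1.0]]
force: [1.1, -0.3, -0.4]
opening: 0.688
grasp_force: 0.0
```

>>> drive_tool(
  deltas="60 0 5 -40 0;60 0 5 -80 0;60 0 5 -90 0;60 0 5 -90 0",
)

```text
time_s: 23.6
position: [0.4788, 0.3166, 0.0992]
tcp_rot: [[-0.002, 1.0, -0.005], [1.0, 0.002, -0.002], [-0.002, -0.005, -1.0]]
force: [-0.2, 0.1, -0.5]
opening: 0.688
grasp_force: 0.0
```

```bash
python3 - <<'E'
from h import *
q,m=cap('wrist','w16.png');s=bot.read_state();print(s['position'].round(4),s['time_s'],s['tcp_rot'].round(3).tolist())
print(proj(m,(.487,.315,.038)))
blobs(q,m,.038,150,30,260,230,V=140)
E
```

```text
[0.4804 0.3169 0.1012] 23.65 [[-0.002, 1.0, -0.002], [1.0, 0.002, -0.0], [-0.0, -0.002, -1.0]]
(np.float64(290.47696515826425), np.float64(211.2674020207659))
rect [array([487. , 317.4]), array([28.3, 55.1]), np.float64(87.9)] px [287.7342398  208.25772559] xr 459.2 514.5 yr 303.1 332.4
```

>>> drive_tool(
  deltas="60 1 -2 -20 0;60 1 -2 -55 0;60 1 -2 -75 0;60 1 -2 -85 0;60 1 -2 -91 0;60 1 -2 -92 0;60 1 -2 -92 0;60 1 -2 -92 0",
)

```text
time_s: 24.45
position: [0.4822, 0.3151, 0.0111]
tcp_rot: [[-0.002, 1.0, 0.002], [1.0, 0.002, 0.001], [0.001, 0.002, -1.0]]
force: [0.4, 0.5, 0.1]
opening: 0.69
grasp_force: 0.0
```

>>> drive_tool(
  deltas="60 0 0 -2.5 0;60 0 0 -2.5 0;20 0 0 -2.5 0;20 0 0 -2.5 0;20 0 0 -2.5 0;20 0 0 -2.5 0;20 0 0 -2.5 0;20 0 0 -2.5 0;20 0 0 -2.5 0",
)

```text
time_s: 25.35
position: [0.4811, 0.3147, 0.0074]
tcp_rot: [[-0.002, 1.0, -0.0], [1.0, 0.002, -0.0], [-0.0, -0.0, -1.0]]
force: [-0.6, -1.2, 0.5]
opening: 0.489
grasp_force: 30.0
```

>>> drive_tool(
  deltas="20 0 0 5 0;20 0 0 20 0;20 0 0 50 0;20 0 0 90 0;20 10 -50 90 0;20 30 -100 90 0;20 50 -150 90 0;20 50 -200 90 0;20 50 -250 90 0;20 50 -294 90 0;20 50 -294 60 0;20 50 -294 30 0",
)

```text
time_s: 26.55
position: [0.533, 0.018, 0.0379]
tcp_rot: [[0.002, 1.0, 0.004], [1.0, -0.002, -0.001], [-0.001, 0.004, -1.0]]
force: [0.1, 0.3, -2.9]
opening: 0.493
grasp_force: 30.0
```

>>> drive_tool(
  deltas="20 0 0 -15 0;20 0 0 -25 0;20 0 0 -31 0;20 0 0 -34 0;20 0 0 -36 0;20 0 0 -37 0;20 0 0 -37 0",
)

```text
time_s: 27.25
position: [0.5317, 0.0208, 0.0009]
tcp_rot: [[-0.002, 1.0, 0.001], [1.0, 0.002, -0.0], [-0.0, 0.001, -1.0]]
force: [0.3, 0.5, -2.3]
opening: 0.491
grasp_force: 30.0
```

>>> drive_tool(
  deltas="20 0 0 -1 0;20 0 0 -1.5 0;20 0 0 -1.5 0;60 0 0 -1.5 0;60 0 0 -1.5 0;60 0 0 -1.5 0;60 0 0 -1.5 0",
)

```text
time_s: 27.95
position: [0.5314, 0.0207, -0.001]
tcp_rot: [[-0.002, 1.0, 0.0], [1.0, 0.002, -0.0], [-0.0, 0.0, -1.0]]
force: [0.2, 0.1, -0.1]
opening: 0.673
grasp_force: 0.0
```

>>> drive_tool(
  deltas="60 0 0 20 0;60 0 0 60 0;60 0 0 60 -0.15;60 0 0 60 -0.3;60 0 0 60 -0.45;60 0 0 60 -0.6;60 0 0 60 -0.75;60 0 0 60 -0.9;60 0 0 60 -1.05;60 0 0 60 -1.2;60 0 0 60 -1.35;60 0 0 60 -1.5",
)

```text
time_s: 29.15
position: [0.5312, 0.0207, 0.0588]
tcp_rot: [[0.998, 0.067, -0.0], [0.067, -0.998, 0.0], [-0.0, -0.0, -1.0]]
force: [1.0, -0.2, -0.0]
opening: 0.689
grasp_force: 0.0
```

>>> drive_tool(
  deltas="60 3 0 0 -0.07;60 3 0 0 -0.07;60 3 0 0 -0.07;60 3 0 0 -0.07",
)

```text
time_s: 29.55
position: [0.534, 0.0208, 0.0588]
tcp_rot: [[1.0, 0.004, -0.0], [0.004, -1.0, 0.0], [-0.0, -0.0, -1.0]]
force: [0.4, -0.3, 0.6]
opening: 0.692
grasp_force: 0.0
```

```bash
python3 - <<'E'
from h import *
q,m=cap('wrist','w17.png');s=bot.read_state();print(s['time_s'],s['position'].round(4),s['tcp_rot'][:,0].round(4))
blobs(q,m,.031,180,0,220,270)
E
```

```text
29.6 [0.5341 0.0207 0.0589] [ 1.0e+00  3.6e-03 -4.0e-04]
rect [array([540.3,  20.7]), array([23.7, 61.7]), np.float64(89.0)] px [279.97435897 215.89277389] xr 509.3 571.2 yr 8.7 32.8
rect [array([644.2,  67. ]), array([ 8. , 60.6]), np.float64(76.9)] px [205.60729967  51.93825467] xr 614.4 673.1 yr 57.2 77.0
```

>>> drive_tool(
  deltas="60 0 0 -25 0;60 0 0 -50 0;60 0 0 -65 0;60 0 0 -74 0;60 0 0 -74 0;60 0 0 -74 0;5 0 0 -74 0;5 0 0 -74 0;5 0 0 -74 0;5 0 0 -74 0;5 0 0 -74 0;5 0 0 -74 0",
)

```text
time_s: 30.8
position: [0.5343, 0.0207, -0.0149]
tcp_rot: [[1.0, 0.003, 0.0], [0.003, -1.0, 0.0], [0.0, -0.0, -1.0]]
force: [-0.4, 0.3, 1.7]
opening: 0.248
grasp_force: 29.9
```

>>> drive_tool(
  deltas="5 0 0 0 0;5 0 0 0 0;5 0 0 20 0;5 0 0 50 0;5 0 0 80 0;5 0 50 80 0;5 -8 100 80 0;5 -8 150 80 0;5 -8 200 80 0;5 -8 219 80 0;5 -8 219 60 0;5 -8 219 45 0",
)

```text
time_s: 32.0
position: [0.5255, 0.2409, 0.029]
tcp_rot: [[1.0, 0.005, -0.001], [0.005, -1.0, -0.0], [-0.001, 0.0, -1.0]]
force: [-0.7, 0.5, -1.6]
opening: 0.249
grasp_force: 29.9
```

>>> drive_tool(
  deltas="5 0 0 -6 0;5 0 0 -8 0;5 0 0 -9 0;5 0 0 -10 0;5 0 0 -11 0;5 0 0 -12 0;5 0 0 -13 0;5 0 0 -14 0;5 0 0 -15 0;5 0 0 -16 0;5 0 0 -17 0;5 0 0 -17 0",
)

```text
time_s: 33.2
position: [0.5294, 0.2399, 0.016]
tcp_rot: [[1.0, 0.003, 0.007], [0.003, -1.0, 0.001], [0.007, -0.001, -1.0]]
force: [0.6, -2.5, 11.8]
opening: 0.245
grasp_force: 30.0
```

```bash
python3 -c "
from h import *
pitch('s18.png')"
```

```text
blob 2652.0 [[-27.3, 9.9], [-33.6, 20.0], [-64.6, 18.1], [-60.7, 1.1], [-30.8, 1.0], [-28.0, 2.7]]
blob 4911.0 [[-24.0, 55.3], [-26.8, 33.4], [-21.9, 22.7], [14.7, 18.3], [28.5, 21.3], [31.4, 39.0], [15.0, 52.0], [14.8, 27.6], [0.6, 25.1], [-6.8, 28.6], [-7.8, 56.5], [-13.8, 58.6]]
[0.5294 0.2399 0.016 ] [ 0.4 -1.4 12.3] 0.2507678366599892 30.004416704177856 33.25
```

Same state as with the first block; repeating the same press.

>>> drive_tool(
  deltas="5 0 0 -1 0;5 0 0 -2 0;5 0 0 -3 0;5 0 0 -4 0;5 0 0 -5 0;5 0 0 -6 0;5 -1 0 -7 0;5 -1 0 -8 0;5 -1 0 -9 0;5 -1 0 -9 0;5 -1 0 -9 0",
)

```text
time_s: 34.35
position: [0.5332, 0.24, 0.0082]
tcp_rot: [[1.0, 0.004, 0.016], [0.004, -1.0, 0.002], [0.016, -0.002, -1.0]]
force: [4.9, -3.6, 12.2]
opening: 0.25
grasp_force: 30.0
```

```bash
python3 -c "
from h import *
pitch('s19.png')"
```

```text
blob 2589.0 [[-31.3, 19.3], [-36.6, 27.7], [-65.2, 28.0], [-66.1, 9.6], [-34.9, 8.8], [-31.6, 10.5]]
blob 1695.0 [[15.0, 49.7], [14.6, 27.2], [-2.4, 25.1], [6.9, 18.3], [18.8, 15.8], [28.0, 26.1], [29.0, 32.8]]
blob 2674.0 [[-19.2, 63.6], [-28.9, 47.6], [-29.6, 40.6], [-23.4, 30.7], [-5.3, 26.0], [-7.8, 57.9]]
[0.5332 0.24   0.0082] [ 5.5 -3.4 13.9] 0.2504513671485998 30.001378424931318 34.4
```

>>> drive_tool(
  deltas="5 0 0 40 0;5 0 0 90 0;5 0 0 126 0;5 0 -50 126 0;5 0 -100 126 0.1;5 0 -150 126 0.23;5 0 -200 126 0.23;5 0 -250 126 0.23;5 0 -300 126 0.23;5 -10 -350 126 0.23;5 -20 -400 126 0.23;5 -29 -450 126 0.23",
)

```text
time_s: 35.6
position: [0.4962, -0.2083, 0.1302]
tcp_rot: [[0.973, 0.23, 0.0], [0.23, -0.973, -0.0], [0.0, 0.0, -1.0]]
force: [0.6, 0.6, -2.0]
opening: 0.248
grasp_force: 30.0
```

>>> drive_tool(
  deltas="5 0 -50 0 0;5 0 -63 0 0;5 0 -63 0 0;5 0 -63 0 0;5 0 -63 0 0",
)

```text
time_s: 36.1
position: [0.4965, -0.267, 0.1297]
tcp_rot: [[0.973, 0.232, -0.001], [0.232, -0.973, 0.002], [-0.001, -0.002, -1.0]]
force: [-0.3, 0.2, -3.0]
opening: 0.248
grasp_force: 30.0
```

```bash
python3 -c "
from h import *
pitch('s20.png');print(bot.read_state()['tcp_rot'].round(3).tolist())"
```

```text
blob 6470.5 [[48.3, -11.3], [24.3, 1.1], [16.2, 1.2], [8.8, 5.5], [5.6, 3.9], [-1.0, -9.4], [49.8, -28.1]]
blob 1103.0 [[23.4, 34.9], [18.3, 32.5], [17.0, 22.9], [-1.2, 22.9], [9.7, 17.1], [17.7, 17.1], [23.5, 29.7]]
blob 11487.0 [[-29.7, 74.6], [-35.9, 67.7], [-42.4, 52.4], [-28.3, 32.2], [-7.8, 23.8], [-5.6, 24.7], [-7.3, 56.4], [-9.3, 63.5], [-15.9, 68.5], [-24.7, 70.9]]
[ 0.4967 -0.2671  0.1298] [ 0.2 -0.7 -1.1] 0.25119785995231725 29.9994591367431 36.15
[[0.972, 0.233, -0.001], [0.233, -0.972, 0.001], [-0.001, -0.002, -1.0]]
```

>>> drive_tool(
  deltas="5 -1 -4 0 0;5 -1 -4 -20 0;5 -1 -4 -40 0;5 -1 -4 -46 0;5 -1 -4 -46 0;5 -1 -4 -46 0",
)

```text
time_s: 36.75
position: [0.4965, -0.2736, 0.0845]
tcp_rot: [[0.973, 0.231, 0.001], [0.231, -0.973, -0.001], [0.001, 0.001, -1.0]]
force: [-0.4, -0.9, -2.4]
opening: 0.248
grasp_force: 30.0
```

```bash
python3 -c "
from h import *
q,m=cap('wrist','w21.png')
s=bot.read_state();print(s['position'].round(4),s['force'].round(1))"
```

```text
[ 0.4967 -0.2738  0.0848] [ 0.7 -0.2 -1.7]
```

On target; lowering and releasing as before.

>>> drive_tool(
  deltas="5 0.5 0.4 -5 0;5 0.5 0.4 -9 0;5 0.5 0.4 -12 0;5 0.5 0.4 -12 0;5 0.5 0.4 -12 0",
)

```text
time_s: 37.3
position: [0.4973, -0.2734, 0.0723]
tcp_rot: [[0.973, 0.23, 0.002], [0.23, -0.973, -0.001], [0.002, 0.001, -1.0]]
force: [1.7, 0.2, 0.9]
opening: 0.248
grasp_force: 30.0
```

>>> drive_tool(
  deltas="24 0 0 0 0;28 0 0 0 0;34 0 0 0 0;40 0 0 0 0;40 0 0 0 0;40 0 0 0 0;40 0 0 0 0;40 0 0 0 0",
)

```text
time_s: 38.1
position: [0.4965, -0.2731, 0.072]
tcp_rot: [[0.973, 0.231, -0.0], [0.231, -0.973, -0.0], [-0.0, 0.0, -1.0]]
force: [-0.4, -0.1, 0.5]
opening: 0.459
grasp_force: 0.0
```

>>> drive_tool(
  deltas="40 0 0 20 0;40 0 0 60 0;40 -20 0 100 0;40 -60 0 120 0;40 -70 0 120 0;40 -70 0 120 0",
)

```text
time_s: 38.7
position: [0.4253, -0.2728, 0.1924]
tcp_rot: [[0.973, 0.229, 0.0], [0.229, -0.973, -0.0], [0.0, 0.0, -1.0]]
force: [0.5, 0.7, -0.8]
opening: 0.462
grasp_force: 0.0
```

```bash
python3 - <<'E'
from h import *
q,m=cap('wrist','w22.png');p,t=cap('top','t22.png');s=bot.read_state();print(s['position'].round(4),s['time_s'])
prof(q,m,'w');prof(p,t,'t')
a=cv2.imread('pics/t22.png').astype(int);b=cv2.imread('pics/t15.png').astype(int);c=cv2.imread('pics/top0.png').astype(int)
for S in range(40,-126,-6):
    u,v=map(lambda z:int(round(z)),proj(t,tb(S/1000,0,.028)));print((S,c[v-0,u].mean().round(),b[v,u].mean().round(),a[v,u].mean().round()),end=' ')
E
```

```text
[ 0.4268 -0.2731  0.1914] 38.8
w 0 [(54, 180), (48, 129), (42, 129), (36, 131), (30, 186), (24, 253), (18, 253), (12, 253), (6, 253), (0, 252), (-6, 249), (-12, 204), (-18, 120), (-24, 149), (-30, 235), (-36, 243), (-42, 233), (-48, 125), (-54, 141), (-60, 230), (-66, 214), (-72, 245), (-78, 214), (-84, 202), (-90, 163)]
w 28 [(54, 129), (48, 130), (42, 130), (36, 253), (30, 253), (24, 253), (18, 252), (12, 251), (6, 224), (0, 120), (-6, 124), (-12, 195), (-18, 219), (-24, 207), (-30, 111), (-36, 148), (-42, 208), (-48, 215), (-54, 207), (-60, 207), (-66, 119)]
t 0 [(54, 93), (48, 95), (42, 180), (36, 170), (30, 133), (24, 174), (18, 175), (12, 175), (6, 175), (0, 174), (-6, 165), (-12, 117), (-18, 158), (-24, 174), (-30, 173), (-36, 174), (-42, 174), (-48, 174), (-54, 175), (-60, 174), (-66, 174), (-72, 174), (-78, 174), (-84, 173), (-90, 173), (-96, 172), (-102, 171), (-108, 171), (-114, 169), (-120, 169)]
t 28 [(54, 88), (48, 93), (42, 96), (36, 171), (30, 177), (24, 176), (18, 171), (12, 130), (6, 94), (0, 84), (-6, 81), (-12, 106), (-18, 120), (-24, 117), (-30, 67), (-36, 82), (
[... 1181 characters left out ...]
0), np.float64(113.0)) (-62, np.float64(76.0), np.float64(83.0), np.float64(110.0)) (-68, np.float64(89.0), np.float64(98.0), np.float64(103.0)) (-74, np.float64(85.0), np.float64(122.0), np.float64(122.0)) (-80, np.float64(82.0), np.float64(116.0), np.float64(117.0)) (-86, np.float64(82.0), np.float64(85.0), np.float64(85.0)) (-92, np.float64(77.0), np.float64(90.0), np.float64(91.0)) (-98, np.float64(77.0), np.float64(115.0), np.float64(115.0)) (-104, np.float64(84.0), np.float64(123.0), np.float64(123.0)) (-110, np.float64(85.0), np.float64(120.0), np.float64(120.0)) (-116, np.float64(84.0), np.float64(111.0), np.float64(112.0)) (-122, np.float64(85.0), np.float64(96.0), np.float64(97.0))
```

Through the slot, the dots sit at s ≈ −89 and −32 mm, about 57 mm apart. That matches a block length and both expected positions, and the ledge is clear. Last check of the plain block, then hand-in.

```bash
python3 - <<'E'
from h import *
p=cv2.imread('pics/t22.png')[...,::-1];t=imaging.camera_model('top')
blobs(p,t,.038,130,225,85,45)
print(bot.hand_in())
E
```

```text
rect [array([478. , 213.9]), array([22.9, 30.8]), np.float64(87.7)] px [198.25      251.7739899] xr 462.4 493.6 yr 202.6 225.6
the job is handed in; nothing more can be done
None
```

Both nosed die blocks are in the tube, nose first: the first rests at the stop and the second rests against it. The plain block is still in its slot, and I handed the job in at about 39 s.

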